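# Clamp the bare plaque in the cam jig for painting

## Robot

A 6-joint arm with a two-finger parallel gripper is mounted at the origin on the work surface. World frame = base frame: x ahead of the robot, y to its left, z up, the work surface at z = 0. Lengths are in m, angles in rad, forces in N, time in s.
With the tool pointing down it reaches from about 0.225 to 0.725 m from the base axis. Payload 3.1 kg.
Tool frame: the origin (TCP) lies on the centre line of the jaws, within the pads' length; the fingertips stand 8 mm ahead of it and the grasp point (between the pads) lies 11 mm behind it (env.tcp_to_tips is the z of the fingertips in the tool frame, in m); z points along the fingers, y is the line along which they close (so a half turn about z gives the same grasp; the last joint's range is limited). The gripper opens to 85 mm and grips with 20 to 120 N. Pads are 22 mm wide; open, the fingers measure 114 mm over their backs; the gripper's body (76 mm by 85 mm) begins 54 mm behind the grasp point. The pads swing forward as they close: fully open they stand 13 mm farther back than shut.
Start: joints at [1.143, 0.048, 0.099, 1.622, 0, 1.443], TCP at [0.155, 0.502, 0.239] pointing down, gripper open.
Joint ranges: [-2.91, 2.91], [-0.99, 1.94], [-1.21, 1.42], [-2.12, 2.29], [-1.49, 1.47], [-3.14, 3.14]. Speed limits (rad/s): [2.79, 2.79, 3.14, 3.14, 3.14, 3.14].

## Interface

Orientations are given as a unit quaternion [x, y, z, w].
In Python, from plant import env, optics gives the robot as it stands.
- The arm moves only by the shell command python3 -m pendant 'ROWS' [OPENING] [FORCE]. ROWS is a JSON object of lists of equal length, an entry for each row: "xyz": the shift along the tool's x, y, z scaled (see below), a list of three; "spin": the turn about the tool's z scaled (see below). A call has 1 to 8 rows; each row is the pose to reach, as a shift and turn from the pose commanded when the call began, along the tool's axes at that moment; what a row does not reach only later rows make up. The controller multiplies each number of a shift by 0.08 m and each number of a turn by 60 degrees. A row lasts 1/10 s, in which the tool goes at most 50 mm and 8.59 degrees, less where a joint would pass 70% of its speed; a pose out of reach is approached as far as the arm can. A call with a number of a shift or a turn outside -1 to 1 is refused whole. A call with a gripper value outside its range is refused whole. OPENING is the closure, from -1 (fully open) to 1 (shut), set as the call begins (- or left out, the last holds). The fingers move at their own pace and stop on an object; FORCE is the grip in N (left out, the last holds). Time passes only in rows, so rows that repeat a pose let the fingers close. It gives the time, the measured TCP pose, the force, the opening and the grip force at its end, in the units of the state.
- env.observe(): the state, without advancing time (a new reading comes with each control period).
- optics.grab_frame(name): name is "scene" or "top" or "wrist"; returns the picture (480x640x3 uint8, blue, green, red); there is no depth.
- optics.camera_params(name): a dict with "fx", "fy", "cx", "cy" (pixels), "k1" (the pictures are not rectified: a ray, as slopes to the right and down, at radius r is drawn at 1 + k1 r^2 times it, then the intrinsics apply), "position" and "orientation" of the camera in the world. Camera axes: x right, y up, looking along -z (the intrinsics and any distortion apply to the point x, -y, -z); pixel columns grow to the right and rows downward; lengths in m; the calibration is good to about 2 mm. A picture is of the moment at which its call begins: read the wrist's pose just before it. camera_params takes no time and is no camera call; for the wrist camera it gives the pose at the moment of the call.
- env.finish_job(): hands the job in; it is judged then, once.
The state is a dict: "clock": time; "q": joint angles; "qd": joint speeds; "joint_efforts": joint torques, N m; "ee_pos": TCP position; "tcp_rot": TCP orientation; "ft_force": force on the tool from outside, world axes, zero at the start; "torque": the same for the moment, N m; "width": opening from 0.0 (shut) to 1.0 (fully open); "finger_force": force on a finger pad.
Only numpy, scipy, OpenCV 4.12 (cv2) and the standard library are available. Lean on these libraries where they do the work, as an engineer would, in place of code of your own. Each camera call takes 0.05 s, during which the arm holds its last target. There are 200 camera calls.

## Task

One of the two flower plaques in the rack is still bare wood: lay it flat in the jig's nest, lengthwise between the fence and the blue nose, and let go of it (the cork mat is free for putting it down and taking it again the other way). Then turn the orange cam until its high point, under the red end of the handle, points straight at the brass follower, so that the sprung nose holds the plaque square against the fence, and let go. Keep off the wet green plaque, leave it where it is, and do not knock over the green jar.

Things in the scene. Friction and masses are not known exactly. Their poses are not given: they have to be found in the camera images.
- rack: Fixed rack, grey base 150 (its x) x 128 (its y) x 6 mm, origin: centre of its underside. Wooden walls along its x, tops 24 mm above the table, make two channels 46 mm wide at y = -32 and +32 mm, floor 6 mm above the table, x ends open. Each holds one plaque lengthwise with 2 mm beside it, so there it can be gripped only by its two ends (fingers closing along the rack's x).
- bare: The bare pale wooden plaque with a flat brownish flower: 62 mm (its x) x 42 mm (its y) x 16 mm high, about 45 g, loose, lying flat in one of the two channels. Origin: centre of its underside, z up.
- painted: The green painted plaque with a yellow flower, wet: same size and origin as the bare one, in the other channel. Not to be touched or moved.
- mat: Cork mat, fixed, 130 (x) x 120 (y) x 3 mm, bare: the free place to put the plaque down. Origin: centre of its underside, its top 3 mm above that.
- jig: Fixed cam clamp jig, plywood base 100 (its x) x 236 (its y) x 12 mm; origin: centre of its underside. Along its y from -y to +y: wooden fence (inner face at y = -100 mm, 70 wide, top 32 mm above the table), nest, blue sprung nose (38 wide, top 30 mm above the table), coil spring, brass follower in grey guides (top 34 mm above the table), orange cam with black handle.
- nest (a point): The nest: dark grey rectangle on the base top (12 mm above the table), open on both x sides. With the cam off it is 70 mm long (jig y -100 to -30). The plaque lies in it, length along jig y, either way round, centred in x; centre at jig y -65 leaves 4 mm at each end. This point, jig (0, -69, 12) mm, is below its centre once against the fence. Axes as the jig's.
- cam_axis (a point): On the cam's upright axis at its handle's gripping height: jig (0, 61, 54) mm. Handle: black bar 66 mm long, 14 thick, 38 to 62 mm above the table, centred on the axis, its red end over the cam's high point. The orange disc below (top 29 mm above the table) reaches 33 mm from the axis at its high point and 11 mm on the other side.
- cam (a joint): Cam angle, rad, counter-clockwise positive seen from above. 0: red end and high point face the follower (jig -y). At angle a the red end points along jig -y turned by a. Starts at 1.75 to 2.5, so turn it clockwise to 0. Meets the follower from about 1.65 down; needs up to about 0.3 N m; stays where left; stops at -0.8 and 3.0.
- nose (a joint): How far the nose is pressed back into the follower against its spring, in m: 0 when free, about 0.004 when the cam is at its high point and the plaque is held (about 7 N). The cam drives the follower and nose 12 mm towards the fence.
- jar_green: Closed green jar, 60 mm across, 85 mm high, loose bystander. Origin: centre of its underside.
Not all that is in view belongs to the job. What is shaped like the bare but pink is not meant.

How it is judged:
On the way, in this order (a step that is already met when the one before it is completed fails the run):
1. the bare plaque lies flat in the nest between fence and nose, released (x of bare in the frame of nest between -0.01 and 0.01 m and y of bare in the frame of nest between -0.004 and 0.011 m and z of bare in the frame of nest below 0.003 m and angle between bare's own z axis and vertical below 0.08 rad and angle between the x axis of bare and the y axis of jig, either way round below 0.2 rad and contact force between the fingers and bare below 0.1 N), for 0.2 s.
2. the cam is turned to its high point and the nose presses on the plaque (value of joint cam between -0.25 and 0.25 rad and value of joint nose above 0.002 m), for 0.2 s.
At the end, for the whole second after the job is handed in: Cam within 0.25 rad of its high point; nose pressed back over 2 mm; nose bears on the bare plaque with over 1 N; plaque flat (0.08 rad, 3 mm), square (0.08 rad), within 3 mm of the fence and 10 mm of centre, at rest; painted plaque moved under 8 mm (all of step 2 and contact force between bare and nose above 1 N and x of bare in the frame of nest between -0.01 and 0.01 m and y of bare in the frame of nest between -0.003 and 0.003 m and z of bare in the frame of nest below 0.003 m and angle between bare's own z axis and vertical below 0.08 rad and angle between the x axis of bare and the y axis of jig, either way round below 0.08 rad and linear speed of bare below 0.01 m/s and distance of painted from where it was at the start of the episode below 0.008 m); the robot touches nothing.
It fails at once if the wet painted plaque is touched by the robot (contact force between any of the fingers, the arm and painted above 0.5 N).
It fails at once if the green jar is knocked over (angle between jar_green's own z axis and vertical above 0.6 rad).
It also fails if it takes over 66 s, if anything falls off the work surface, if the arm or the gripper's body presses on something with over 40 N, if the wrist force passes 120 N, or if a joint passes its speed limit or range.

## Working session

There is one attempt and no reset: what is moved stays moved. The work goes in short steps, Python scripts to look and compute and a shell command to move; the robot and the scene stay as the last step left them, time stands still between calls to the robot, and variables do not carry over. Pictures are saved under pics/ and viewed, at most 12 in all, crops included, and the job is handed in when it is done.

```bash
mkdir -p pics; ls
python3 - <<'E'
from plant import env, optics
import cv2,numpy as np
print(env.observe(), env.tcp_to_tips)
ims=[]
for n in("scene","top"):
    im=optics.grab_frame(n); cv2.imwrite(f"pics/{n}0.png",im); print(optics.camera_params(n))
print(optics.camera_params("wrist"))
E
```

```text
pics
{'clock': 0.0, 'q': array([1.14317259e+00, 4.87317274e-02, 9.75938974e-02, 1.62199746e+00,
       1.63552580e-05, 1.44299300e+00]), 'qd': array([ 0.0002934 , -0.00128343, -0.00150995, -0.00056339,  0.00117708,
       -0.00051487]), 'joint_efforts': array([-2.64591172e-04, -3.38779628e+01,  3.20016897e+01,  2.02689454e-02,
       -2.01289768e-04,  3.91688772e-06]), 'ee_pos': array([0.15481985, 0.50103466, 0.23812506]), 'tcp_rot': array([ 1.49349256e-01,  9.88783815e-01, -1.12243238e-03, -3.28486925e-04]), 'ft_force': array([-0.51547934, -0.41770292,  0.40321679]), 'torque': array([ 0.03729129, -0.00319875,  0.00735484]), 'finger_force': 0.0, 'width': 1.0014025287754105} 0.008
{'fx': 476.60319554149174, 'fy': 476.60319554149174, 'cx': 309.13906230564936, 'cy': 243.5115121265532, 'k1': -0.02226007510229238, 'position': array([1.29168013, 0.25302737, 0.63840524]), 'orientation': array([0.26351391, 0.37490654, 0.71702559, 0.52524262])}
{'fx': 556.0166751638159, 'fy': 556.0166751638159, 'cx': 313.9601872293321, 'cy': 229.54184683176624, 'k1': -0.14412464411256315, 'position': array([0.47979175, 0.0037301 , 1.092554  ]), 'orientation': array([-0.01825006,  0.03576114,  0.7084826 , -0.70458532])}
{'fx': 335.36823712367953, 'fy': 335.36823712367953, 'cx': 316.02574183007255, 'cy': 237.82504693461712, 'k1': -0.02363841343078724, 'position': array([0.07937684, 0.52485924, 0.37288532]), 'orientation': array([-0.12616175, -0.09200629,  0.5863925 ,  0.79483451])}
```

View pics/top0.png

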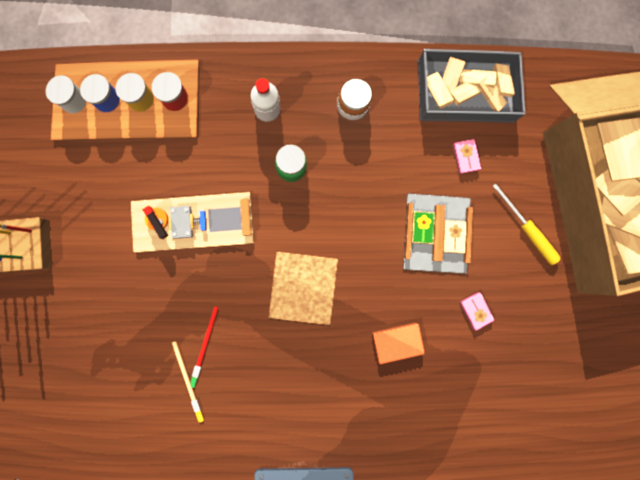

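View pics/scene0.png

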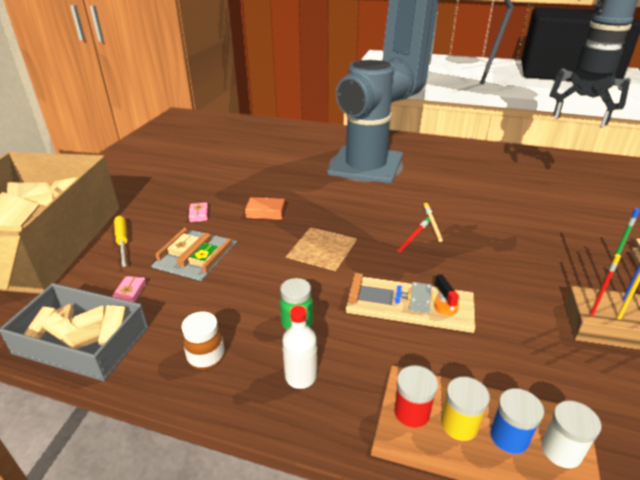

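Top view: the bare pale plaque is at (456,236) in the rack, next to the wet green one at (424,226). The pink lookalikes at (467,156) and (478,312) are outside the rack and not meant. The jig runs from (132,225) to (252,218), with the fence at (246,217), nose at (203,221), red handle end at (149,210). The mat is at (304,288) and the jar at (291,162). The scene view agrees with this: rack around (195,252), jig around (410,300).

```bash
cat > h.py <<'E'
import numpy as np, cv2
from scipy.spatial.transform import Rotation as R
from plant import env, optics
def px2w(uv,z,P):
    K=np.array([[P['fx'],0,P['cx']],[0,P['fy'],P['cy']],[0,0,1.]])
    d=np.array([P['k1'],0,0,0,0.])
    uv=np.asarray(uv,float).reshape(-1,1,2)
    n=cv2.undistortPoints(uv,K,d)[:,0]
    r=R.from_quat(P['orientation']).apply(np.c_[n[:,0],-n[:,1],-np.ones(len(n))])
    p=np.asarray(P['position']); z=np.broadcast_to(z,len(r))
    return p+r*((z-p[2])/r[:,2])[:,None]
def blob(mask,roi,n=0):
    x0,y0,x1,y1=roi; m=np.zeros_like(mask); m[y0:y1,x0:x1]=mask[y0:y1,x0:x1]
    c=sorted(cv2.findContours(m,0,2)[0],key=cv2.contourArea)
    return c[-1-n]
def rect(c,z,P):
    w=px2w(c[:,0],z,P)
    (cx,cy),(a,b),t=cv2.minAreaRect((w[:,:2]*1000).astype(np.float32))
    if a<b: a,b,t=b,a,t+90
    return np.round([cx,cy,a,b,(t+90)%180-90],1)
E
python3 - <<'E'
from h import *
im=cv2.imread('pics/top0.png'); P=optics.camera_params('top')
hsv=cv2.cvtColor(im,cv2.COLOR_BGR2HSV); H,S,V=cv2.split(hsv)
a=cv2.resize(im[185:285,395:485],None,fx=6,fy=6,interpolation=2)[:,:540]
b=cv2.resize(im[185:260,125:260],None,fx=4,fy=4,interpolation=2)
cv2.imwrite('pics/crop_rack.png',a); cv2.imwrite('pics/crop_jig.png',b)
for uv in [(456,215),(460,225),(410,265),(425,215),(225,220),(245,217),(190,245),(160,225),(149,210),(155,222),(304,290),(203,221)]:
    print(uv,hsv[uv[1],uv[0]])
def m(c): return c.astype(np.uint8)*255
print('painted',rect(blob(m((H>40)&(H<80)&(S>120)),(395,190,490,290)),.022,P))
print('bare',rect(blob(m((S<110)&(V>200)&(H<35)),(437,205,470,270)),.022,P))
print('rack',rect(blob(m((S<90)),(390,180,490,285)),.006,P))
print('jig',rect(blob(m((V>150)&(S<150)),(120,180,262,262)),.012,P))
print('nest',rect(blob(m((S<80)&(V<150)),(205,195,248,245)),.012,P))
print('red',rect(blob(m(((H<6)|(H>174))&(S>200)&(V>120)),(138,198,170,225)),.062,P))
print('black',rect(blob(m((V<60)),(138,198,172,245)),.062,P))
print('jar',px2w([(291,160)],.085,P))
print('mat',rect(blob(m((S<170)&(V>130)),(262,245,345,332)),.003,P))
E
```

```text
(456, 215) [ 30  11 218]
(460, 225) [ 29  30 255]
(410, 265) [ 27  11 211]
(425, 215) [ 30 192 251]
(225, 220) [170   8 181]
(245, 217) [ 17 153 251]
(190, 245) [ 18 111 240]
(160, 225) [  7 112  59]
(149, 210) [  2 202 255]
(155, 222) [ 7 77 73]
(304, 290) [ 15 138 232]
(203, 221) [106 166 255]
painted [ 565.3 -236.8   57.9   39.3   -4.2]
bare [ 547.9 -299.    65.5   42.1   -4.2]
rack [ 554.6 -267.6  152.6  129.1   -4.4]
jig [579.  217.3 240.4 104.  -86. ]Traceback (most recent call last):
  File "<stdin>", line 14, in <module>
  File "h.py", line 15, in blob
    return c[-1-n]
           ~^^^^^^
IndexError: list index out of range
```

View pics/crop_rack.png

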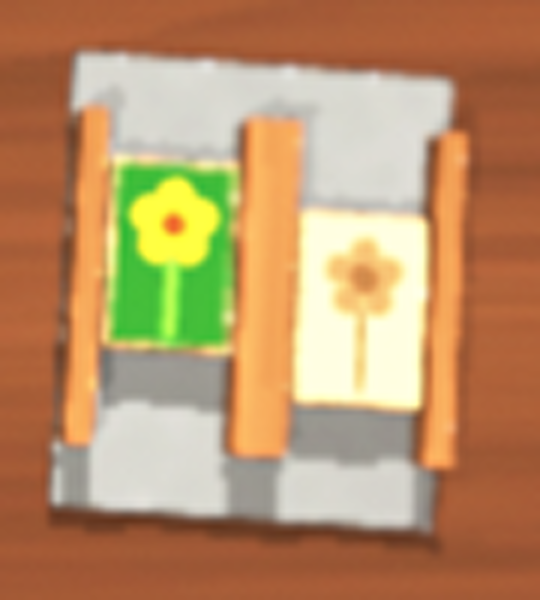

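View pics/crop_jig.png

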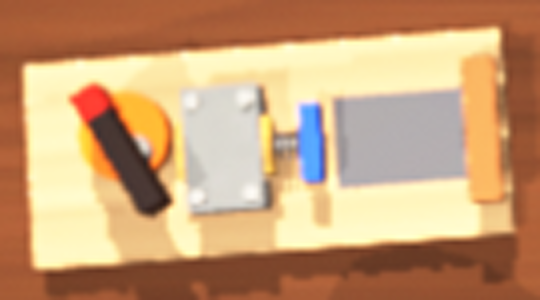

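The enlarged crop confirms it: the bare plaque is at crop (362,309), i.e. px (455,236), pale wood with a brown flower, in the right channel. The painted one is at px (424,227). In the jig crop, the red end is at (92,98), the black end at (155,208), and the fence's inner edge at x≈465. Next I measure from these corners.

```bash
cat >> h.py <<'E'
def plan(x,y,z,psi):
    """psi: yaw (deg) of tool y. prints shift and spin in pendant units"""
    s=env.observe(); r=R.from_quat(s['tcp_rot']).as_matrix()
    p0=np.degrees(np.arctan2(r[1,1],r[0,1])); dp=(psi-p0+90)%180-90
    d=r.T@(np.array([x,y,z])-s['ee_pos'])/.08
    print('t',round(s['clock'],2),'pos',s['ee_pos'].round(4),'psi',p0.round(1),'q6',s['q'][5].round(2),'SHIFT',d.round(3),'SPIN',round(-dp/60,3),'norm mm',round(np.linalg.norm(d)*80))
E
python3 - <<'E'
from h import *
P=optics.camera_params('top')
def show(n,pts,f,o,z):
    w=px2w(np.array(pts)/f+np.array(o)-.5+.5/f,z,P)[:,:2]*1000
    print(n,w.round(1).tolist(),'mean',w.mean(0).round(1),'sides',np.linalg.norm(w-np.roll(w,-1,0),axis=1).round(1)); return w
r=(6,(395,185)); j=(4,(125,185))
show('bare',[(301,210),(430,213),(423,409),(294,404)],*r,.022)
show('painted',[(112,155),(242,160),(232,353),(104,347)],*r,.022)
show('rackbase',[(76,52),(453,80),(437,531),(50,508)],*r,.006)
show('jig',[(22,64),(500,28),(515,235),(35,270)],*j,.012)
w=show('fencetop',[(462,57),(497,53),(503,199),(468,202)],*j,.032)
print('fence inner mid',(w[0]+w[3])/2)
show('nestfloor',[(338,98),(464,90),(467,180),(342,187)],*j,.012)
show('handle',[(70,98),(100,84),(170,205),(147,215)],*j,.062)
show('nose',[(300,103),(320,102),(325,180),(302,182)],*j,.030)
# mat, jar
show('mat',[(276,253),(338,257),(332,324),(270,318)],1,(0,0),.003)
print(px2w([(291,160)],.085,P)*1000)
plan(.5,-.3,.24,-4.3)
E
```

```text
bare [[580.1, -279.8], [579.0, -323.2], [514.7, -319.1], [516.7, -276.0]] mean [ 547.6 -299.5] sides [43.4 64.4 43.2 63.5]
painted [[598.3, -217.5], [596.6, -260.6], [533.5, -255.8], [535.7, -213.5]] mean [ 566.  -236.8] sides [43.1 63.3 42.3 62.7]
rackbase [[634.4, -209.5], [625.1, -337.4], [474.8, -327.8], [483.8, -197.9]] mean [ 554.5 -268.1] sides [128.3 150.7 130.2 151.1]
jig [[621.4, 339.4], [637.5, 102.3], [536.0, 94.7], [519.7, 330.9]] mean [578.7 216.8] sides [237.6 101.8 236.7 102. ]
fencetop [[620.7, 118.7], [622.5, 101.9], [552.2, 98.8], [550.9, 115.5]] mean [586.6 108.7] sides [16.9 70.4 16.8 69.9]
fence inner mid [585.75946161 117.09443822]
nestfloor [[603.5, 181.6], [607.1, 119.8], [562.9, 118.1], [559.8, 179.3]] mean [583.3 149.7] sides [61.9 44.1 61.2 43.7]
handle [[598.5, 300.4], [605.1, 286.1], [548.0, 251.9], [543.4, 262.7]] mean [573.8 275.3] sides [15.7 66.5 11.8 66.8]
nose [[599.1, 197.0], [599.5, 187.3], [561.9, 184.6], [561.0, 195.7]] mean [580.4 191.1] sides [ 9.7 37.7 11.1 38.2]
mat [[517.4, 51.1], [508.9, -70.4], [378.2, -57.6], [390.8, 63.2]] mean [448.8  -3.4] sides [121.8 131.3 121.4 127.2]
[[685.27539339  19.89844966  85.        ]]
t 0.1 pos [0.1548 0.5011 0.2382] psi 72.8 q6 1.44 SHIFT [-7.080e+00 -8.293e+00 -7.000e-03] SPIN 1.285 norm mm 872
```

```bash
python3 -m pendant '{"xyz":[[-0.85,-1,0],[-0.85,-1,0],[-0.85,-1,0],[-0.85,-1,0],[-0.85,-1,0],[-0.85,-1,0],[-0.85,-1,0],[-0.85,-1,0]],"spin":[1,1,1,1,1,1,1,1]}' -1 && python3 -m pendant '{"xyz":[[-1,0.4,0],[-1,0.4,0],[-1,0.4,0],[-1,0.4,0]],"spin":[0.285,0.285,0.285,0.285]}'; python3 -c "
from h import *
plan(.5476,-.2995,.15,-4.2)"
```

```text
clock: 0.9
ee_pos: [0.1962, 0.4048, 0.2388]
tcp_rot: [0.624, 0.782, -0.001, 0.0]
ft_force: [0.9, 0.0, 0.3]
width: 1.0
finger_force: 0.0
clock: 1.3
ee_pos: [0.2456, 0.3339, 0.2391]
tcp_rot: [0.732, 0.681, -0.0, -0.0]
ft_force: [-0.3, 0.7, 0.7]
width: 1.005
finger_force: 0.0
t 1.3 pos [0.2456 0.3339 0.2391] psi -4.2 q6 2.42 SHIFT [-7.62   4.345  1.109] SPIN 0.0 norm mm 707
```

```bash
for i in 1 2 3 4 5 6 7; do python3 -m pendant '{"xyz":[[-0.5,0.28,0],[-0.95,0.54,0],[-0.95,0.54,0]],"spin":[0,0,0]}' >/dev/null; done; python3 -m pendant '{"xyz":[[-0.5,0.3,0.3],[-0.95,0.56,0.6],[-0.95,0.56,0.9],[-0.95,0.56,0.9]],"spin":[0,0,0,0]}'; python3 -c "
from h import *
plan(.5476,-.2995,.06,-4.2)
P=optics.camera_params('wrist'); im=optics.grab_frame('wrist'); cv2.imwrite('pics/w1.png',im); print(P['position'],P['orientation'])"
```

```text
clock: 3.8
ee_pos: [0.5446, -0.2939, 0.1615]
tcp_rot: [0.732, 0.681, -0.001, -0.006]
ft_force: [-0.9, 0.7, 0.1]
width: 0.997
finger_force: 0.0
t 3.8 pos [ 0.5446 -0.2939  0.1615] psi -4.2 q6 1.04 SHIFT [-0.077  0.055  1.267] SPIN 0.001 norm mm 102
[ 0.55150902 -0.21591519  0.29666316] [-0.15205694  0.00997598 -0.03527318  0.98769174]
```

View pics/w1.png

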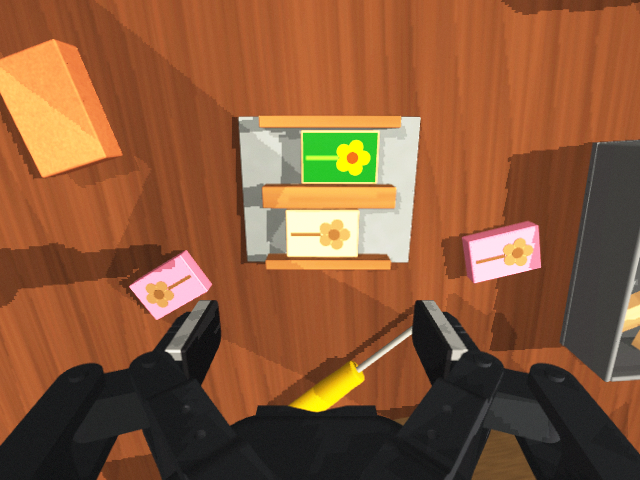

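The wrist view shows the bare plaque with corners (287,210), (358,210), (359,257), (287,257). The open fingers are below it in the picture and clear of the green plaque at (340,157). I'll cross-check with the wrist calibration.

```bash
python3 -c "
from h import *
P=optics.camera_params('wrist')
w=px2w([(287,210),(358,210),(359,257),(287,257)],.022,P)[:,:2]*1000
print(w.round(1).tolist(),w.mean(0))
print(np.degrees(np.arctan2(*(w[1]-w[0])[::-1])),np.degrees(np.arctan2(*(w[2]-w[3])[::-1])))
plan(.5476,-.2995,.06,-4.2)"
```

```text
[[521.2, -277.6], [581.2, -281.9], [580.7, -324.5], [517.1, -320.0]] [ 550.04237764 -301.01573004]
-4.06565297510781 -4.02949684667418
t 3.85 pos [ 0.5454 -0.2942  0.1647] psi -4.1 q6 1.04 SHIFT [-0.07   0.039  1.309] SPIN 0.001 norm mm 105
```

```bash
python3 -m pendant '{"xyz":[[-0.07,0.05,0.4],[-0.07,0.05,0.8],[-0.07,0.05,1],[-0.07,0.05,1],[-0.07,0.05,1]],"spin":[0,0,0,0,0]}' >/dev/null; python3 -c "
from h import *
plan(.549,-.3003,.020,-4.1)"
```

```text
t 4.35 pos [ 0.551  -0.3027  0.0901] psi -4.2 q6 1.03 SHIFT [ 0.029 -0.029  0.877] SPIN -0.001 norm mm 70
```

```bash
python3 -m pendant '{"xyz":[[0,-0.02,0.4],[0,-0.02,0.7],[0,-0.02,0.87],[0,-0.02,0.87],[0,-0.02,0.87]],"spin":[0,0,0,0,0]}'; python3 -c "
from h import *
plan(.549,-.3003,.020,-4.1)
cv2.imwrite('pics/w2.png',optics.grab_frame('wrist'))"
```

```text
clock: 4.85
ee_pos: [0.5493, -0.3042, 0.0196]
tcp_rot: [0.733, 0.68, 0.0, 0.001]
ft_force: [0.7, -0.3, 0.6]
width: 0.999
finger_force: 0.0
t 4.85 pos [ 0.5493 -0.3042  0.0196] psi -4.3 q6 1.03 SHIFT [ 0.048 -0.007 -0.005] SPIN -0.003 norm mm 4
```

View pics/w2.png

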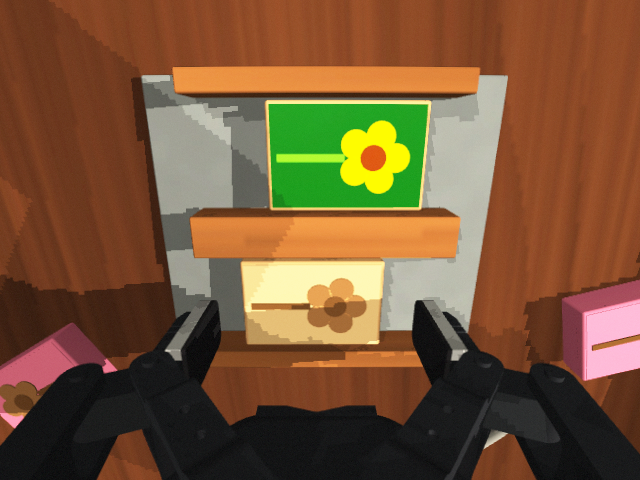

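The wrist view shows the plaque (242–384, centre 313) centred between the fingers (218 and 414, centre 316) and the green plaque clear. I correct y by 4 mm and close.

```bash
python3 -m pendant '{"xyz":[[0.04,0,0],[0.04,0,0.02],[0.04,0,0.02]],"spin":[0,0,0]}'; python3 -m pendant '{"xyz":[[0,0,0],[0,0,0],[0,0,0],[0,0,0],[0,0,0],[0,0,0],[0,0,0],[0,0,0]],"spin":[0,0,0,0,0,0,0,0]}' 1 30; python3 -m pendant '{"xyz":[[0,0,-0.1],[0,0,-0.2],[0,0,-0.4],[0,0,-0.6],[0,0,-0.6]],"spin":[0,0,0,0,0]}'; python3 -c "
from h import *
plan(.449,-.003,.09,94)
cv2.imwrite('pics/w3.png',optics.grab_frame('wrist'))"
```

```text
clock: 5.2
ee_pos: [0.5488, -0.3007, 0.0167]
tcp_rot: [0.733, 0.68, 0.0, 0.0]
ft_force: [-0.6, 0.3, -0.0]
width: 1.001
finger_force: 0.0
clock: 6.0
ee_pos: [0.5486, -0.3008, 0.0164]
tcp_rot: [0.733, 0.68, 0.0, 0.0]
ft_force: [0.3, 0.4, 2.4]
width: 0.714
finger_force: 33.9
clock: 6.5
ee_pos: [0.5507, -0.3021, 0.0686]
tcp_rot: [0.733, 0.68, 0.001, 0.003]
ft_force: [1.4, -1.1, -0.4]
width: 0.712
finger_force: 33.6
t 6.5 pos [ 0.5507 -0.3021  0.0686] psi -4.3 q6 1.04 SHIFT [ 3.633 -1.544 -0.29 ] SPIN 1.362 norm mm 317
```

View pics/w3.png

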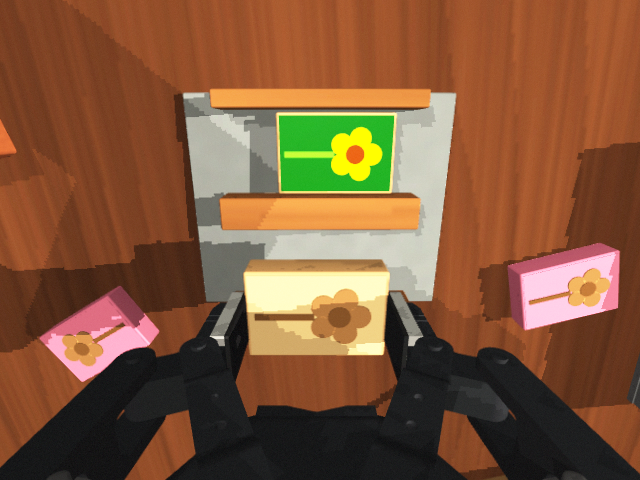

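```bash
python3 -m pendant '{"xyz":[[0,0,-0.5],[0,-0.1,-0.7],[0,-0.1,-0.7]],"spin":[0,0,0]}' >/dev/null; for i in 1 2 3; do python3 -m pendant '{"xyz":[[0.5,-0.2,0],[0.91,-0.36,0],[0.91,-0.36,0]],"spin":[0,0,0]}' >/dev/null; done;  python3 -m pendant '{"xyz":[[0.5,-0.2,0],[0.91,-0.36,0],[0.91,-0.36,0],[0.91,-0.36,0],[0.91,-0.36,0],[0.91,-0.36,0],[0.91,-0.36,0],[0.91,-0.36,0]],"spin":[0,-0.14,-0.28,-0.42,-0.56,-0.7,-0.84,-0.84]}';  python3 -m pendant '{"xyz":[[0,0,0],[0,0,0],[0,0,0],[0,0,0],[0,0,0],[0,0,0],[0,0,0]],"spin":[-0.14,-0.28,-0.42,-0.56,-0.7,-0.8,-0.8]}'; python3 -c "
from h import *
plan(.449,-.003,.025,94)"
```

```text
clock: 8.55
ee_pos: [0.448, -0.0022, 0.1196]
tcp_rot: [0.374, 0.927, -0.0, 0.0]
ft_force: [0.8, 0.3, -0.0]
width: 0.716
finger_force: 33.6
clock: 9.25
ee_pos: [0.4477, -0.0019, 0.1198]
tcp_rot: [-0.034, 0.999, -0.0, 0.0]
ft_force: [-0.2, 0.4, -0.3]
width: 0.717
finger_force: 33.6
t 9.25 pos [ 0.4477 -0.0019  0.1198] psi 93.9 q6 -0.22 SHIFT [-0.015 -0.015  1.185] SPIN -0.002 norm mm 95
```

```bash
python3 -m pendant '{"xyz":[[0,0,0.4],[0,0,0.8],[0,0,0.95],[0,0,0.95]],"spin":[0,0,0,0]}' >/dev/null;  python3 -m pendant '{"xyz":[[0,0,0.15],[0,0,0.25],[0,0,0.34],[0,0,0.34],[0,0,0.34]],"spin":[0,0,0,0,0]}'; python3 -c "
from h import *
plan(.449,-.003,.014,94)"
```

```text
clock: 10.15
ee_pos: [0.4474, -0.001, 0.017]
tcp_rot: [-0.036, 0.999, -0.0, 0.0]
ft_force: [-0.1, 0.3, 0.2]
width: 0.716
finger_force: 33.6
t 10.15 pos [ 0.4474 -0.001   0.017 ] psi 94.1 q6 -0.22 SHIFT [-0.018 -0.026  0.038] SPIN 0.002 norm mm 4
```

```bash
python3 -m pendant '{"xyz":[[0,0,0.03],[0,0,0.035],[0,0,0.035]],"spin":[0,0,0]}';  python3 -m pendant '{"xyz":[[0,0,0],[0,0,0],[0,0,0],[0,0,0],[0,0,0]],"spin":[0,0,0,0,0]}' -1; python3 -m pendant '{"xyz":[[0,0,-0.3],[0,0,-0.6],[0,0,-0.9],[0,0,-0.9],[0,0,-0.9],[0,0,-0.9],[0,0,-0.9],[0,0,-0.9]],"spin":[0,0,0.14,0.28,0.42,0.56,0.7,0.7]}' >/dev/null;  python3 -m pendant '{"xyz":[[0,0,0],[0,0,0],[0,0,0],[0,0,0],[0,0,0],[0,0,0],[0,0,0]],"spin":[0.14,0.28,0.42,0.56,0.7,0.8,0.8]}'; python3 -c "
from h import *
plan(.449,-.003,.014,4)
cv2.imwrite('pics/w4.png',optics.grab_frame('wrist'));P=optics.camera_params('wrist')
im=cv2.imread('pics/w4.png');H,S,V=cv2.split(cv2.cvtColor(im,cv2.COLOR_BGR2HSV))
c=blob(((S<110)&(V>195)&(H>15)&(H<35)).astype(np.uint8),(150,100,500,330)); print(cv2.boundingRect(c),rect(c,.019,P))"
```

```text
clock: 10.45
ee_pos: [0.4474, -0.0011, 0.0143]
tcp_rot: [-0.036, 0.999, -0.0, 0.0]
ft_force: [-0.1, -0.4, -0.7]
width: 0.712
finger_force: 33.6
clock: 10.95
ee_pos: [0.4474, -0.0011, 0.0142]
tcp_rot: [-0.036, 0.999, -0.0, 0.0]
ft_force: [-0.4, 0.4, -0.3]
width: 1.002
finger_force: 0.0
clock: 12.45
ee_pos: [0.4473, -0.001, 0.0861]
tcp_rot: [0.68, 0.733, -0.0, -0.0]
ft_force: [-0.3, 0.3, 0.2]
width: 0.994
finger_force: 0.0
t 12.45 pos [ 0.4473 -0.001   0.0861] psi 4.3 q6 1.34 SHIFT [-0.026  0.019  0.901] SPIN 0.005 norm mm 72
(282, 212, 67, 89) [446.6  -0.8  60.8  41.2 -85.7]
```

View pics/w4.png

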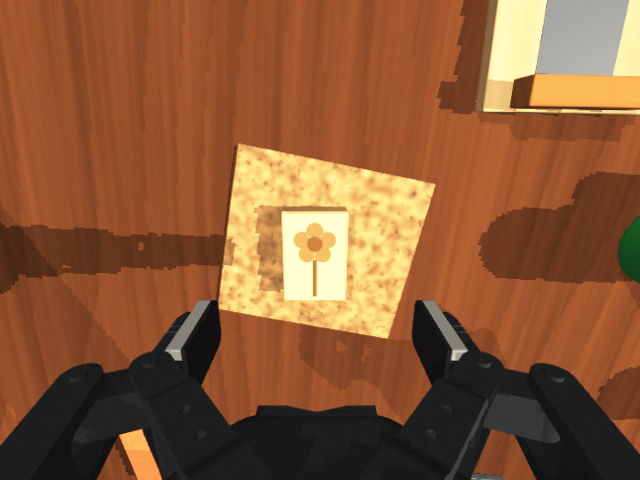

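The view shows the plaque flat on the mat at px (282–349, 212–301), directly under the jaws and crosswise, measuring 61×41 mm at (446.6,-0.8). I'll regrip it across its width.

```bash
python3 -m pendant '{"xyz":[[0,0,0.4],[0,0,0.7],[0,0,0.85],[0,0,0.85],[0,0,0.86]],"spin":[0,0,0,0,0]}';  python3 -m pendant '{"xyz":[[0,0,0],[0,0,0],[0,0,0],[0,0,0],[0,0,0],[0,0,0],[0,0,0],[0,0,0]],"spin":[0,0,0,0,0,0,0,0]}' 1 30; python3 -m pendant '{"xyz":[[0,0,-0.1],[0,0,-0.3],[0,0,-0.7],[0,0,-0.9],[0,0,-0.9]],"spin":[0,0,0,0,0]}'; python3 -c "
from h import *
plan(.5832,.152,.0888,3.95)"
```

```text
clock: 13.0
ee_pos: [0.4478, -0.0011, 0.018]
tcp_rot: [0.681, 0.732, 0.0, 0.0]
ft_force: [0.5, 0.9, -0.3]
width: 0.998
finger_force: 0.0
clock: 13.8
ee_pos: [0.4484, -0.0012, 0.0185]
tcp_rot: [0.681, 0.732, 0.001, 0.001]
ft_force: [-0.8, -0.1, 6.1]
width: 0.481
finger_force: 31.6
clock: 14.3
ee_pos: [0.4493, -0.0013, 0.092]
tcp_rot: [0.681, 0.732, 0.001, 0.002]
ft_force: [0.3, -0.5, -0.4]
width: 0.477
finger_force: 31.0
t 14.3 pos [ 0.4493 -0.0013  0.092 ] psi 4.1 q6 1.35 SHIFT [1.792 1.808 0.047] SPIN 0.003 norm mm 204
```

```bash
python3 -m pendant '{"xyz":[[0.5,0.5,0],[0.9,0.9,0],[0.9,0.9,0]],"spin":[0,0,0]}' >/dev/null; python3 -m pendant '{"xyz":[[0.5,0.5,0],[0.9,0.9,0],[0.9,0.9,0],[0.9,0.9,0],[0.9,0.9,0]],"spin":[0,0,0,0,0]}'; python3 -c "
from h import *
plan(.5832,.152,.06,3.95)
cv2.imwrite('pics/t5.png',optics.grab_frame('top'))
cv2.imwrite('pics/w5.png',optics.grab_frame('wrist'))"
```

```text
clock: 15.1
ee_pos: [0.5792, 0.1521, 0.0883]
tcp_rot: [0.681, 0.732, -0.001, -0.001]
ft_force: [-0.2, -0.9, 0.4]
width: 0.478
finger_force: 31.0
t 15.1 pos [0.5792 0.1521 0.0883] psi 4.1 q6 1.64 SHIFT [-0.005  0.051  0.353] SPIN 0.003 norm mm 29
```

View pics/w5.png

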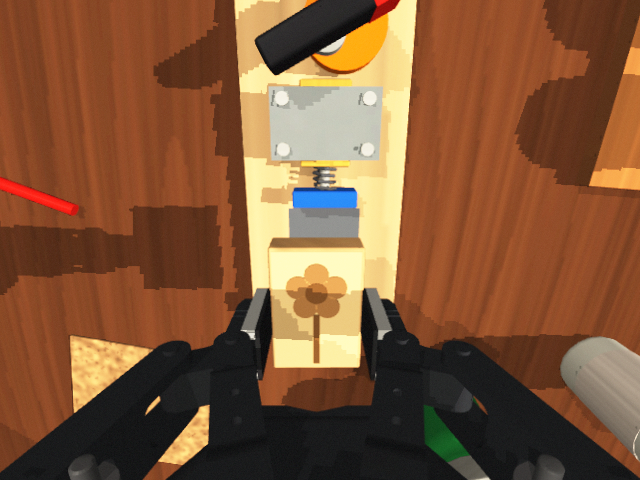

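The wrist view shows the plaque held at (270–363, 248–367), in line with the nest (290–357 at row 225). The blue nose's front edge is at row ≈207, columns 293–356.

```bash
python3 -c "
from h import *
P=optics.camera_params('wrist')
f=lambda n,p,z: print(n,(px2w(p,z,P)[:,:2]*1000).round(1).tolist())
f('plaq',[(270,248),(363,248),(360,367),(275,367)],.0888)
f('nose',[(293,189),(355,189),(356,207),(293,207)],.030)
f('nest',[(290,225),(357,225)],.012)
f('jigedge',[(236,20),(247,205),(415,20),(405,205)],.012)
plan(.5832,.152,.06,3.95)"
```

```text
plaq [[557.9, 181.2], [597.6, 184.0], [603.2, 122.8], [562.0, 119.9]]
nose [[563.1, 196.9], [599.0, 199.5], [600.7, 188.9], [563.6, 186.3]]
nest [[561.3, 169.9], [605.2, 173.1]]
jigedge [[525.7, 285.8], [533.0, 181.4], [624.7, 292.9], [634.6, 188.6]]
t 15.2 pos [0.5797 0.1518 0.0894] psi 4.1 q6 1.64 SHIFT [-0.001  0.044  0.367] SPIN 0.002 norm mm 30
```

```bash
python3 -m pendant '{"xyz":[[0,0.055,0.1],[0,0.055,0.3],[0,0.055,0.5],[0,0.055,0.5],[0,0.055,0.5]],"spin":[0,0,0,0,0]}' ; python3 -c "
from h import *
plan(.584,.152,.028,4)"
```

```text
clock: 15.7
ee_pos: [0.5844, 0.1527, 0.0491]
tcp_rot: [0.681, 0.732, -0.0, -0.0]
ft_force: [0.4, -0.1, -0.5]
width: 0.477
finger_force: 31.0
t 15.7 pos [0.5844 0.1527 0.0491] psi 4.1 q6 1.64 SHIFT [-0.008 -0.006  0.263] SPIN 0.001 norm mm 21
```

```bash
python3 -m pendant '{"xyz":[[-0.008,0,0.1],[-0.008,0,0.18],[-0.008,0,0.23],[-0.008,0,0.255],[-0.008,0,0.255]],"spin":[0,0,0,0,0]}' ; python3 -c "
from h import *
plan(.584,.152,.028,4)"
```

```text
clock: 16.2
ee_pos: [0.5847, 0.1526, 0.0284]
tcp_rot: [0.681, 0.732, -0.0, -0.0]
ft_force: [-0.5, 0.3, -0.1]
width: 0.485
finger_force: 31.0
t 16.2 pos [0.5847 0.1526 0.0284] psi 4.1 q6 1.64 SHIFT [-0.007 -0.009  0.005] SPIN 0.002 norm mm 1
```

```bash
python3 -m pendant '{"xyz":[[0,0,0.012],[0,0,0.012]],"spin":[0,0]}';  python3 -m pendant '{"xyz":[[0,0,0],[0,0,0],[0,0,0],[0,0,0],[0,0,0],[0,0,0]],"spin":[0,0,0,0,0,0]}' -1; python3 -m pendant '{"xyz":[[0,0,-0.3],[0,0,-0.7],[0,0,-1],[0,0,-1],[0,0,-1]],"spin":[0,0,0,0,0]}'; python3 -c "
from h import *
plan(.5745,.277,.11,120)
cv2.imwrite('pics/w6.png',optics.grab_frame('wrist'))"
```

```text
clock: 16.4
ee_pos: [0.5852, 0.1527, 0.0281]
tcp_rot: [0.681, 0.732, 0.0, 0.0]
ft_force: [-0.8, 0.3, -0.8]
width: 0.473
finger_force: 31.0
clock: 17.0
ee_pos: [0.585, 0.1526, 0.028]
tcp_rot: [0.681, 0.732, 0.0, -0.0]
ft_force: [-0.0, -0.6, 0.7]
width: 0.997
finger_force: 0.0
clock: 17.5
ee_pos: [0.5856, 0.1527, 0.1086]
tcp_rot: [0.681, 0.732, 0.001, 0.001]
ft_force: [-0.2, 0.7, -0.0]
width: 1.0
finger_force: 0.0
t 17.5 pos [0.5856 0.1527 0.1086] psi 4.1 q6 1.64 SHIFT [ 1.56  -0.027 -0.017] SPIN 1.069 norm mm 125
```

View pics/w6.png

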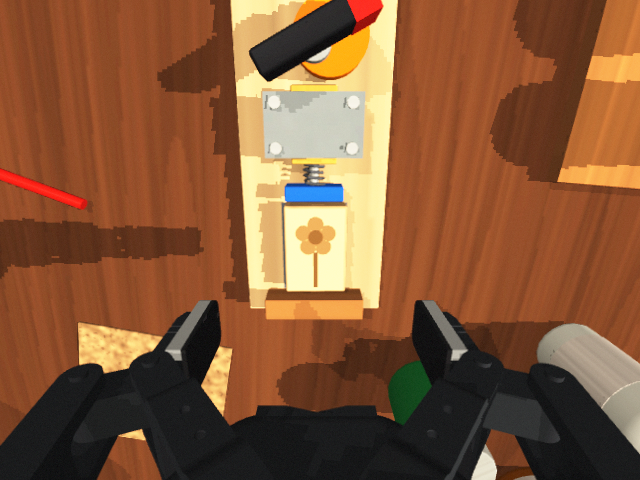

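The plaque lies flat between the fence (row 292) and the nose (row 202), at (285–346, 204–290). The handle runs from the black end (257,65) to the red end (≈367,3). I'll measure it and move over.

```bash
python3 -c "
from h import *
P=optics.camera_params('wrist')
w=px2w([(257.5,65),(370,5)],.062,P)[:,:2]*1000; d=w[1]-w[0]; print(w,w.mean(0),np.linalg.norm(d),np.degrees(np.arctan2(d[1],d[0])))
w=px2w([(285,206),(343,204),(346,290),(284,291)],.028,P)[:,:2]*1000;print('plaque',w,w.mean(0))"
python3 -m pendant '{"xyz":[[0.3,0,0],[0.6,0,0],[0.78,0,0],[0.78,0,0],[0.78,0,0],[0.78,0,0],[0.78,0,0],[0.78,0,0]],"spin":[-0.14,-0.28,-0.42,-0.56,-0.7,-0.84,-0.97,-0.97]}'; python3 -c "
from h import *
plan(.5745,.277,.11,120)"
```

```text
[[548.43970636 259.5034962 ]
 [600.00911691 288.76043728]] [574.22441163 274.13196674] 59.290578554619934 29.56759907628539
plaque [[562.24133587 182.74829736]
 [599.74761507 186.78070951]
 [607.83990114 125.37698631]
 [564.18815357 121.43726677]] [583.50425141 154.08581499]
clock: 18.35
ee_pos: [0.5792, 0.2145, 0.1055]
tcp_rot: [0.239, 0.971, -0.001, -0.002]
ft_force: [0.2, -0.3, 0.4]
width: 0.998
finger_force: 0.0
t 18.35 pos [0.5792 0.2145 0.1055] psi 62.3 q6 0.73 SHIFT [ 0.415  0.664 -0.056] SPIN -0.961 norm mm 63
```

```bash
python3 -m pendant '{"xyz":[[0.2,0.3,0],[0.41,0.66,0],[0.41,0.66,0],[0.41,0.66,0],[0.41,0.66,0],[0.41,0.66,0],[0.41,0.66,0],[0.41,0.66,0]],"spin":[-0.14,-0.28,-0.42,-0.56,-0.7,-0.84,-0.98,-0.98]}'; python3 -c "
from h import *
plan(.5743,.2768,.0465,121)
cv2.imwrite('pics/w7.png',optics.grab_frame('wrist'))"
```

```text
clock: 19.15
ee_pos: [0.5752, 0.2765, 0.1064]
tcp_rot: [-0.267, 0.964, -0.0, -0.001]
ft_force: [0.2, -1.1, -0.4]
width: 1.0
finger_force: 0.0
t 19.15 pos [0.5752 0.2765 0.1064] psi 121.0 q6 -0.2 SHIFT [0.006 0.008 0.749] SPIN -0.001 norm mm 60
```

View pics/w7.png

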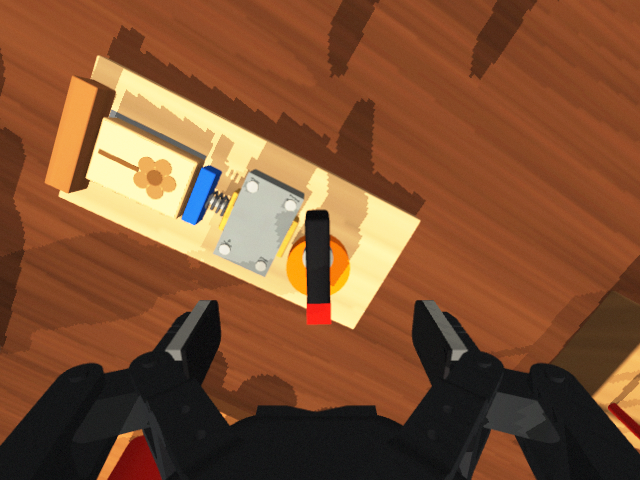

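The handle (columns 306–329, centre 317) is aligned with and centred between the jaws (centre 316). I'll descend, keeping the closed tips above the 34 mm guides, and grip.

```bash
python3 -m pendant '{"xyz":[[0,0,0.2],[0,0,0.4],[0,0,0.58],[0,0,0.58],[0,0,0.58]],"spin":[0,0,0,0,0]}' >/dev/null; python3 -m pendant '{"xyz":[[0,0,0],[0,0,0],[0,0,0],[0,0,0],[0,0,0],[0,0,0],[0,0,0],[0,0,0]],"spin":[0,0,0,0,0,0,0,0]}' 1 70; python3 -m pendant '{"xyz":[[0,0,0],[0,0,0],[0,0,0]],"spin":[0,0,0]}'; python3 -c "
from h import *
plan(.5743,.2768,.059,4)"
```

```text
clock: 20.5
ee_pos: [0.5757, 0.2778, 0.0623]
tcp_rot: [-0.269, 0.963, 0.001, 0.0]
ft_force: [-3.3, 3.0, 4.9]
width: 0.136
finger_force: 69.4
clock: 20.8
ee_pos: [0.5758, 0.2778, 0.0623]
tcp_rot: [-0.269, 0.963, 0.001, 0.0]
ft_force: [-3.3, 3.4, 5.3]
width: 0.138
finger_force: 69.5
t 20.8 pos [0.5758 0.2778 0.0623] psi 121.2 q6 -0.2 SHIFT [ 0.022 -0.001  0.041] SPIN -1.047 norm mm 4
```

```bash
python3 -m pendant '{"xyz":[[0,0,0],[0,0,0],[0,0,0],[0,0,0],[0,0,0],[0,0,0],[0,0,0],[0,0,0]],"spin":[0.12,0.24,0.36,0.48,0.6,0.72,0.8,0.8]}'; python3 -c "
from h import *
plan(.5758,.2778,.0623,4)"
```

```text
clock: 21.6
ee_pos: [0.5758, 0.2775, 0.0623]
tcp_rot: [0.147, 0.989, 0.001, -0.0]
ft_force: [-3.6, 2.9, 5.8]
width: 0.139
finger_force: 69.5
t 21.6 pos [0.5758 0.2775 0.0623] psi 73.1 q6 0.64 SHIFT [ 0.001  0.003 -0.   ] SPIN 1.151 norm mm 0
```

```bash
python3 -m pendant '{"xyz":[[0,0,0],[0,0,0],[0,0,0],[0,0,0],[0,0,0],[0,0,0],[0,0,0],[0,0,0]],"spin":[0.1,0.2,0.3,0.4,0.5,0.6,0.6,0.6]}'; python3 -m pendant '{"xyz":[[0,0,0],[0,0,0],[0,0,0],[0,0,0],[0,0,0],[0,0,0],[0,0,0],[0,0,0]],"spin":[0.1,0.2,0.3,0.4,0.5,0.55,0.55,0.55]}';python3 -c "
from h import *
plan(.5758,.2778,.0623,4)"
```

```text
clock: 22.4
ee_pos: [0.5756, 0.2774, 0.0623]
tcp_rot: [0.445, 0.895, 0.0, -0.0]
ft_force: [-3.9, 2.4, 5.6]
width: 0.134
finger_force: 69.5
clock: 23.2
ee_pos: [0.5755, 0.2773, 0.0623]
tcp_rot: [0.681, 0.732, 0.0, -0.001]
ft_force: [-4.3, 3.2, 6.5]
width: 0.14
finger_force: 69.6
t 23.2 pos [0.5755 0.2773 0.0623] psi 4.2 q6 1.84 SHIFT [ 0.005  0.005 -0.001] SPIN 0.003 norm mm 1
```

Now I release, lift and check.

```bash
python3 -m pendant '{"xyz":[[0,0,0],[0,0,0],[0,0,0],[0,0,0],[0,0,0],[0,0,0],[0,0,0]],"spin":[0,0,0,0,0,0,0]}' -1; python3 -m pendant '{"xyz":[[0,0,-0.2],[0,0,-0.6],[0,0,-1],[0,0,-1],[0,0,-1]],"spin":[0,0,0,0,0]}'; python3 -m pendant '{"xyz":[[-0.5,0,0],[-1,0,0],[-1,0,0],[-1,0,0]],"spin":[0,0,0,0]}'; python3 -c "
from h import *
im=optics.grab_frame('wrist');cv2.imwrite('pics/w8.png',im);P=optics.camera_params('wrist');print(P['position'])
t=optics.grab_frame('top');T=optics.camera_params('top');H,S,V=cv2.split(cv2.cvtColor(t,cv2.COLOR_BGR2HSV))
print('painted',rect(blob(((H>40)&(H<80)&(S>120)).astype(np.uint8)*255,(395,190,490,290)),.022,T))"
```

```text
clock: 23.9
ee_pos: [0.5761, 0.2767, 0.0616]
tcp_rot: [0.681, 0.732, 0.0, 0.0]
ft_force: [-1.0, -0.5, -0.4]
width: 1.005
finger_force: 0.0
clock: 24.4
ee_pos: [0.577, 0.2772, 0.1431]
tcp_rot: [0.681, 0.732, 0.001, 0.001]
ft_force: [0.3, -0.1, -0.1]
width: 1.002
finger_force: 0.0
clock: 24.8
ee_pos: [0.5809, 0.1961, 0.1397]
tcp_rot: [0.682, 0.731, -0.001, -0.001]
ft_force: [-0.2, 0.7, 0.3]
width: 1.001
finger_force: 0.0
[0.57561374 0.27596879 0.27467511]
painted [ 565.3 -236.8   57.9   39.3   -4.2]
```

View pics/w8.png

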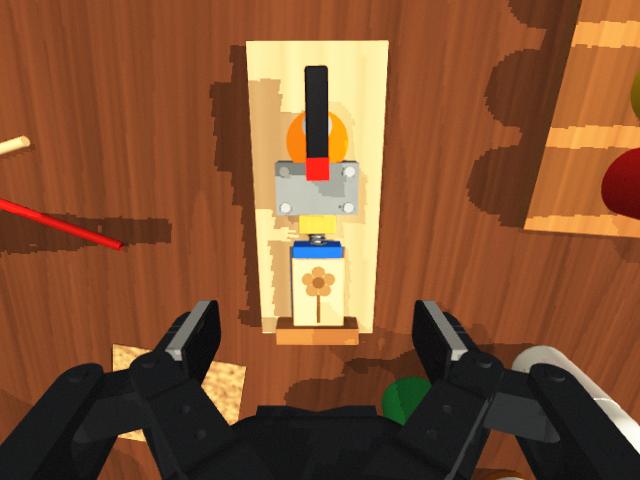

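The red end (317,168) points straight at the follower. The nose (row 258) presses the plaque (293–344, 258–325) square against the fence, the spring is compressed, and the painted plaque and jar are unmoved. I'm handing the job in.

```bash
python3 -c "
from plant import env
print(env.finish_job())"
```

```text
the job is handed in; nothing more can be done
None
```

The bare plaque is clamped square against the fence with the cam at its high point and the arm clear; the job was handed in at about 25 s of robot time, and `env.finish_job()` gave no verdict.

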